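# Tilt, lock and tag a circuit board in its rework frame

### The job

Turn the circuit board in the rework frame (it has an orange bar to grip) until it leans back about 30 degrees from upright with its component side towards you. Then turn the orange wing knob clockwise to its stop to lock the board there, and last hang the red tag by its hole on the frame's steel peg and let go of it. Leave the dropper bottle, glue stick, sample jar and petri dish where they are.

Things in the scene. Friction and masses are not known exactly. Their poses are not given: they have to be found in the camera images.
- rework_frame: fixed stand: grey base plate 90 mm deep (x) x 370 mm wide (y) x 16 mm high, two aluminium posts at y = +-105 mm (16 mm thick, to 153 mm high) that carry the board between them. Origin: centre of the base's underside, on the desk; x points away from the robot, y to the left, z up
- frame_axis (a point): point of the stand on the board's turning axis, midway between the posts, 138 mm above the desk; the axis runs along the stand's y
- board (a joint): tilt of the board carrier, rad, 0 to 2.7. In the stand's axes the grip bar lies from the turning axis towards (cos q, 0, sin q), the component side faces (-sin q, 0, cos q): 1.571 upright, components to the robot; 1.047 leans back (bar to the far side) 30 degrees; above 1.571 it leans to the robot. Stiff hinge (0.12 N m), stays where left; the locked knob brakes it
- grip_bar (a point): middle of the orange grip bar on the board carrier, 85 mm from the turning axis: round, 12 mm diameter, 80 mm long along the stand's y, joined to the carrier by two thin rods 36 mm either side of its middle; 34 mm clear between its centre and the carrier's edge (carrier 102 x 170 x 14 mm with a green board). It may turn in the fingers
- lock_knob (a joint): lock knob, rad: 0 loose, 1.2 at its stop (locked); grows as it is turned clockwise seen from above its face. Friction 0.15 N m, stays where it is left; the brake pad begins to bear at 0.8
- knob_wing (a point): middle of the knob's orange wing, at the height to grip; turns with the knob. z: the knob's axis, leaning 25 degrees (0.44 rad) from vertical towards the robot; x along the wing, y across it. Wing 46 mm long, 12 thick, 30 tall (18 below to 12 above this point); the grey box's face is 26 mm below this point. Knob at the stand's right end, 152 mm from its middle
- tag_peg: steel peg of 8 mm diameter and 38 mm length with round tip, fixed at the left end of the stand, 150 mm from its middle, its foot 145 mm above the desk. Origin: foot of the peg, on the face of its 30 mm collar; z points along the peg to its tip, leaning 40 degrees (0.70 rad) from vertical towards the robot
- lock_tag: loose red plastic tag, 86 x 36 x 8 mm, about 30 g, flat on the desk with a white panel up. Origin: centre of its underside; x along its length to the end with the hole, y across it, z up
- tag_hole (a point): centre of the tag's 20 mm round through hole, 26 mm from the tag's middle towards +x, at half its thickness
- dropper_bottle: standing brown dropper bottle, 33 mm diameter, 102 mm high, a bystander; origin at the centre of its underside
- glue_stick: standing glue stick, 25 mm diameter, 90 mm high, a bystander; origin at the centre of its underside
- sample_jar: standing sample jar with red cap, 42 mm diameter, 80 mm high, a bystander; origin at the centre of its underside
- petri_dish: small dish, 60 mm diameter, 13 mm high, a bystander; origin at the centre of its underside

How it is judged:
On the way, in this order (a step that is already met when the one before it is completed fails the run):
1. the board leans back about 30 degrees from upright, components towards the robot, the knob still loose (value of joint board between 0.927 and 1.167 rad and value of joint lock_knob below 0.6 rad), for 0.3 s.
2. the lock knob is turned to its stop with the board still at that angle (value of joint board between 0.927 and 1.167 rad and value of joint lock_knob above 1.05 rad), for 0.2 s.
3. the tag is hung with the peg through its hole (x of tag_hole in the frame of tag_peg between -0.011 and 0.011 m and y of tag_hole in the frame of tag_peg between -0.011 and 0.011 m and z of tag_hole in the frame of tag_peg between -0.002 and 0.026 m), for 0.2 s.
At the end, for the whole second after the job is handed in: The board carrier stands 30 degrees back from upright (joint 1.047 rad) within 0.12 rad (7 degrees), the knob is within 0.15 rad of its stop, and the tag hangs at rest with the peg through its hole (hole centre within 11 mm of the peg's axis in x and in y, 0 to 26 mm from its foot) (all of step 2 and all of step 3 and linear speed of lock_tag below 0.02 m/s); the robot touches nothing.
It fails at once if the dropper bottle is shifted more than 25 mm or knocked over (distance of dropper_bottle from where it was at the start of the episode above 0.025 m or angle between dropper_bottle's own z axis and vertical above 0.5 rad).
It fails at once if the glue stick is shifted more than 25 mm or knocked over (distance of glue_stick from where it was at the start of the episode above 0.025 m or angle between glue_stick's own z axis and vertical above 0.5 rad).
It fails at once if the sample jar is shifted more than 25 mm or knocked over (distance of sample_jar from where it was at the start of the episode above 0.025 m or angle between sample_jar's own z axis and vertical above 0.5 rad).
It fails at once if the petri dish is shifted more than 25 mm (distance of petri_dish from where it was at the start of the episode above 0.025 m).
It also fails if it takes over 64 s, if anything falls off the work surface, if the arm or the gripper's body presses on something with over 40 N, if the wrist force passes 120 N, or if a joint passes its speed limit or range.

### The arm

A 7-joint arm with a two-finger parallel gripper is mounted at the origin on a cart in front of the work surface, level with it; the furniture and walls round the work are solid. World frame = base frame: x ahead of the robot, y to its left, z up, the work surface at z = 0. Lengths are in m, angles in rad, forces in N, time in s.
With the tool pointing down it reaches from about 0.425 to 0.875 m from the base axis. Payload 8.4 kg.
Tool frame: the origin (TCP) lies on the centre line of the jaws, within the pads' length; the fingertips stand 25 mm ahead of it and the grasp point (between the pads) lies 6 mm ahead of it; z points along the fingers, y is the line along which they close (so a half turn about z gives the same grasp; the last joint's range is limited). The gripper opens to 85 mm and grips with 20 to 120 N. Pads are 22 mm wide; open, the fingers measure 114 mm over their backs; the gripper's body (76 mm by 85 mm) begins 54 mm behind the grasp point. The pads swing forward as they close: fully open they stand 13 mm farther back than shut.
Start: joints at [1.141, 0.333, 0.04, 1.465, -0.013, 1.343, -0.059], TCP at [0.211, -0.615, 0.256] pointing down, gripper open.
Joint ranges: [-2.58, 2.58], [-0.38, 2.09], [-1.3, 1.39], [0.25, 2.4], [-1.5, 4.64], [0.08, 2.09], [-2.65, 2.65]. Speed limits (rad/s): [2.22, 2.22, 2.79, 2.79, 3.14, 3.14, 3.14].

### API

Orientations are given as a unit quaternion [w, x, y, z].
In Python, from cell import ctrl gives the robot as it stands.
- The arm moves only by the shell command python3 -m crank 'ROWS' [FORCE]. ROWS is JSON, a list of rows, each a list of 3 entries, a list of its own where there are three numbers: the shift along the tool's x, y, z in m, then the turn, a rotation vector about the tool's x, y, z in degrees, then the opening, from -1 (shut) to 1 (fully open). A call has 1 to 10 rows; each row shifts and turns the commanded pose from where the row before left it, along the tool's axes as they then stand; what a row does not reach is not made up. A row lasts 1/10 s, in which the tool goes at most 50 mm and 8.59 degrees, less where a joint would pass 70% of its speed; a pose out of reach is approached as far as the arm can. A call is refused whole if a number of a shift passes 0.05 or a number of a turn 8.59, either way. A call with a gripper value outside its range is refused whole. The fingers move at their own pace and stop on an object; FORCE is the grip in N (left out, the last holds). Time passes only in rows, so rows that do not move let the fingers close. It gives the time, the measured TCP pose, the force, the opening and the grip force at its end, in the units of the state.
- ctrl.observe(): the state, without advancing time (a new reading comes with each control period).
- ctrl.capture(name): name is "scene" or "top"; returns a dict with "img" (384x512x3 uint8, red, green, blue), "fx", "fy", "cx", "cy" (pixels), "R" (3x3) and "t" (3): a world point X has camera coordinates R X + t. Camera axes: x right, y down, z forward; pixel columns grow to the right and rows downward; lengths in m; the calibration is good to about 2 mm. A picture is of the moment at which its call begins. There is no depth.
- ctrl.job_done(): hands the job in; it is judged then, once.
The state is a dict: "time": time; "q": joint angles; "dq": joint speeds; "tau": joint torques, N m; "eef_pos": TCP position; "ee_rot": TCP orientation; "ft_force": force on the tool from outside, world axes, zero at the start; "ft_torque": the same for the moment, N m; "opening": finger opening in m; "grip_force": force on a finger pad.
Only numpy, scipy, OpenCV 4.12 (cv2) and the standard library are available. Lean on these libraries where they do the work, as an engineer would, in place of code of your own. Each camera call takes 0.05 s, during which the arm holds its last target. There are 200 camera calls.

## Working session

There is one attempt and no reset: what is moved stays moved. The work goes in short steps, Python scripts to look and compute and a shell command to move; the robot and the scene stay as the last step left them, time stands still between calls to the robot, and variables do not carry over. Pictures are saved under pics/ and viewed, at most 10 in all, crops included, and the job is handed in when it is done.

```bash
mkdir -p pics; ls; python3 - <<'E'
from cell import ctrl
import cv2,json,numpy as np
s=ctrl.observe(); print({k:np.round(v,3).tolist() for k,v in s.items()})
for n in("scene","top"):
    c=ctrl.capture(n); cv2.imwrite(f"pics/{n}0.png",cv2.resize(c["img"][...,::-1],(800,600),interpolation=cv2.INTER_CUBIC))
    print(n,c["fx"],c["fy"],c["cx"],c["cy"],np.round(c["R"],3).tolist(),np.round(c["t"],3).tolist())
    np.savez(f"{n}0.npz",**c)
E
```

```text
pics
{'time': 0.0, 'q': [1.141, 0.334, 0.04, 1.466, -0.013, 1.343, -0.059], 'dq': [0.0, 0.002, 0.001, 0.001, -0.001, 0.0, 0.001], 'tau': [0.001, -65.856, 1.366, -40.557, 0.017, 0.013, -0.0], 'eef_pos': [0.211, -0.614, 0.255], 'ee_rot': [-0.001, 0.986, 0.165, -0.0], 'ft_force': [-0.784, -0.613, -0.031], 'ft_torque': [0.01, -0.011, -0.012], 'grip_force': 0.0, 'opening': 0.085}
scene 429.3898267269252 429.3898267269252 251.35945396806403 186.27123048229546 [[-0.533, -0.846, 0.012], [-0.627, 0.386, -0.677], [0.568, -0.369, -0.736]] [0.228, 0.419, 1.095]
top 477.2066695946785 477.2066695946785 251.17489248947038 201.05014151132465 [[-0.011, -1.0, -0.005], [-0.979, 0.012, -0.206], [0.206, 0.003, -0.979]] [-0.04, 0.53, 1.576]
```

View pics/scene0.png

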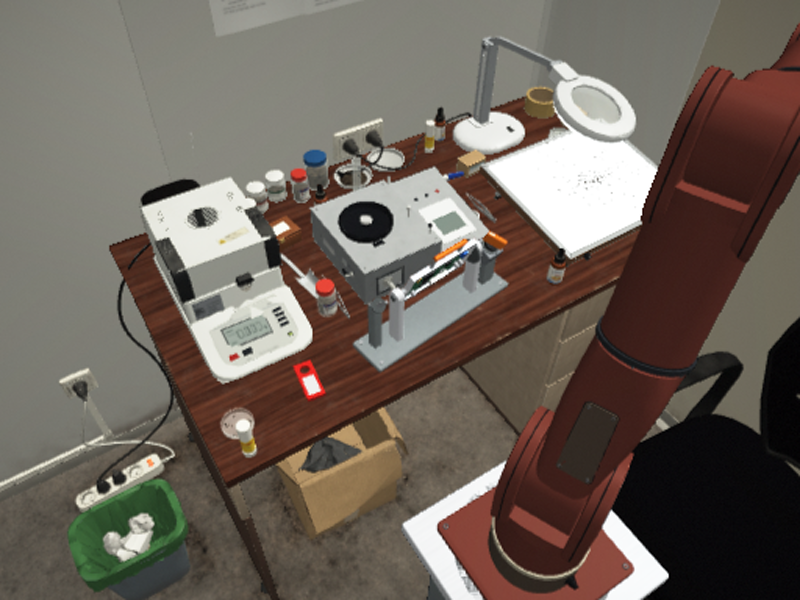

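View pics/top0.png

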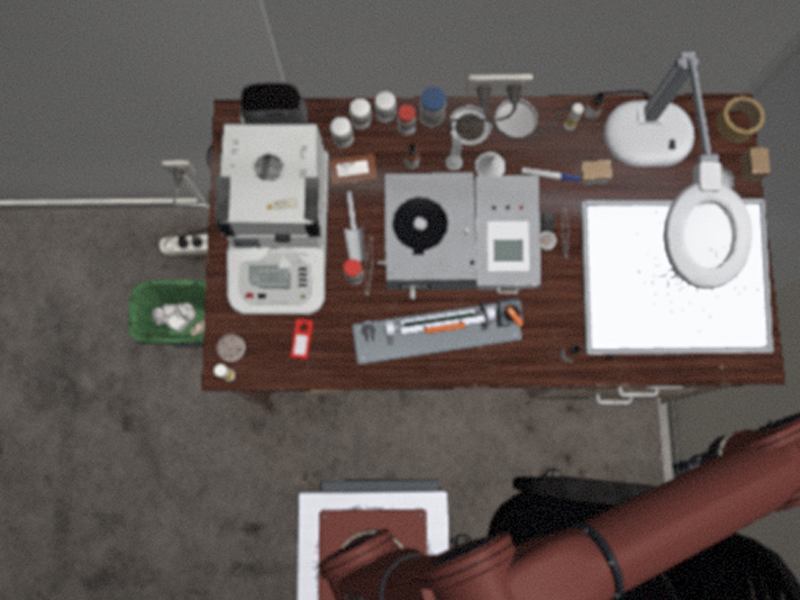

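The stand is near scene (430,300) and top (440,330). The tag is at scene (310,380) and top (302,338), with the dish and glue stick to its left. I'll enlarge both areas.

```bash
python3 - <<'E'
import cv2,numpy as np
a=np.load("scene0.npz")["img"][144:264,180:340,::-1]; b=np.load("top0.npz")["img"][185:245,180:340,::-1]
cv2.imwrite("pics/s1.png",cv2.resize(a,None,fx=5,fy=5,interpolation=cv2.INTER_CUBIC))
cv2.imwrite("pics/t1.png",cv2.resize(b,None,fx=5,fy=5,interpolation=cv2.INTER_CUBIC))
E
```

```text
(no output)
```

View pics/s1.png

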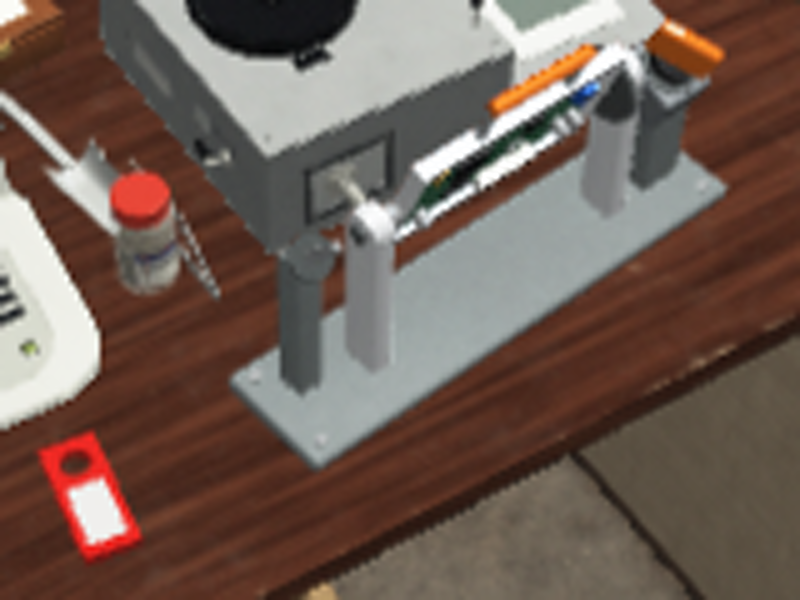

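View pics/t1.png

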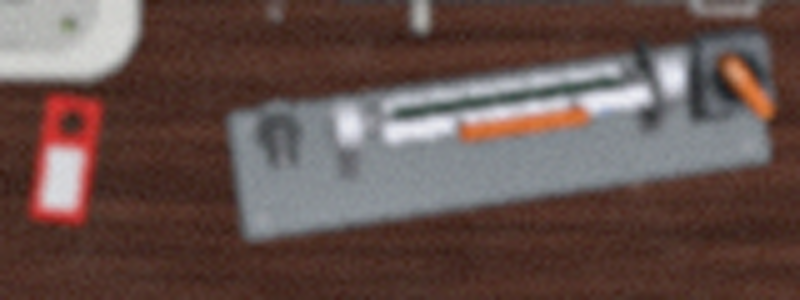

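Crop readings:
- **Scene crop:** base corners are at (320,455), (233,380) and (725,188). The bar runs (497,105)–(592,55), the wing is around (687,47), the collar is around (310,250), and the tag hole is at (76,461).
- **Top crop:** base corners are at (230,115), (245,240), (770,160) and (768,40). The bar runs (463,130)–(588,117), the wing (722,62)–(772,112), and the tag hole is at (72,122).

Next is a fit of the poses from both views.

```bash
cat > h.py <<'E'
import numpy as np
from scipy.optimize import least_squares
from scipy.spatial.transform import Rotation as Ro
C={n:dict(np.load(n+"0.npz")) for n in("scene","top")}
off={"scene":(180,144),"top":(180,185)}
def proj(n,X):
    c=C[n]; p=np.atleast_2d(X)@c["R"].T+c["t"]; return np.c_[c["fx"]*p[:,0]/p[:,2]+c["cx"],c["fy"]*p[:,1]/p[:,2]+c["cy"]]
def pix(n,u,k=5): return (np.atleast_2d(u)+.5)/k-.5+np.array(off[n])
def tri(us,ut):
    f=lambda X:np.r_[(proj("scene",X)-pix("scene",us))[0],(proj("top",X)-pix("top",ut))[0]]
    r=least_squares(f,[.6,-.1,.1]); return r.x,np.abs(r.fun).max()
def P(v,L): # planar pose
    c,s=np.cos(v[2]),np.sin(v[2]); L=np.atleast_2d(L); return np.c_[v[0]+c*L[:,0]-s*L[:,1],v[1]+s*L[:,0]+c*L[:,1],L[:,2]]
E
cat > fit.py <<'E'
from h import *
h=.045;w=.185
F=lambda v:np.r_[proj("scene",P(v,[[-h,w,.016],[h,w,.016],[-h,-w,.016]]))-pix("scene",[(320,457),(233,380),(726,187)]),
  proj("top",P(v,[[h,w,.016],[-h,w,.016],[-h,-w,.016],[h,-w,.016]]))-pix("top",[(229,115),(245,241),(771,160),(768,35)])].ravel()
r=least_squares(F,[.6,-.1,0]);v=r.x;print("frame",v,np.round(r.fun,1))
def loc(X): d=X-np.r_[v[:2],0]; c,s=np.cos(v[2]),np.sin(v[2]); return np.round([c*d[0]+s*d[1],-s*d[0]+c*d[1],d[2]],4)
def bar(q,y): return P(v,[.085*np.cos(q),y,.138+.085*np.sin(q)])[0]
G=lambda q:np.r_[proj("scene",[bar(q[0],.04),bar(q[0],-.04)])-pix("scene",[(495,107),(594,55)]),proj("top",[bar(q[0],.04),bar(q[0],-.04)])-pix("top",[(462,132),(589,117)])].ravel()
for q0 in(.5,1.2,2.,2.6):
    rb=least_squares(G,[q0]);print("q",rb.x,rb.cost,np.round(rb.fun,1))
for n,a,b in[("barL",(495,107),(462,132)),("barR",(594,55),(589,117)),("wing",(687,47),(747,88)),("collar",(312,250),(279,122))]:
    X,e=tri(a,b);print(n,np.round(X,4),loc(X),round(e,2))
T=[[.043,.018,.008],[.043,-.018,.008],[-.043,-.018,.008],[-.043,.018,.008],[.026,0,.008]]
H=lambda t:np.r_[proj("scene",P(t,T))-pix("scene",[(40,452),(95,432),(140,542),(92,562),(76,461)]),proj("top",P(t,T))-pix("top",[(47,95),(103,98),(85,223),(30,218),(72,122)])].ravel()
t=least_squares(H,[.6,.2,0]);print("tag",t.x,np.round(t.fun,1))
for n in C: print(n,-C[n]["R"].T@C[n]["t"])
E
python3 fit.py
```

```text
frame [ 0.49680916 -0.1468651   0.14021209] [-0.3  1.2 -0.9 -1.1  1.4 -0.7  0.5 -0.1  1.  -0.   1.2  0.1 -3.   0.2]
q [1.93272728] 1.8292009023646996 [ 0.1  0.5  0.1 -1.2  0.6  0.6  1.1 -0.3]
q [1.93272728] 1.8292009023647264 [ 0.1  0.5  0.1 -1.2  0.6  0.6  1.1 -0.3]
q [1.93272728] 1.8292009023646996 [ 0.1  0.5  0.1 -1.2  0.6  0.6  1.1 -0.3]
q [1.93272725] 1.8292009023646258 [ 0.1  0.5  0.1 -1.2  0.6  0.6  1.1 -0.3]
barL [ 0.462  -0.1102  0.2199] [-0.0294  0.0412  0.2199] 0.32
barR [ 0.4712 -0.1884  0.2151] [-0.0311 -0.0375  0.2151] 0.33
wing [ 0.5041 -0.2969  0.1424] [-0.0138 -0.1496  0.1424] 0.05
collar [0.4831 0.0026 0.1428] [0.0073 0.1499 0.1428] 0.87
tag [ 0.48550007  0.15777051 -0.1277067 ] [-0.5 -0.1 -0.5  0.   0.4 -1.  -1.3 -0.8 -0.3  0.2  0.8  0.6 -0.3  1.2
 -0.1  0.2  0.7  0.1  0.2  0.5]
scene [-0.23784461  0.4349966   1.08708799]
top [ 0.19343844 -0.05016582  1.65078285]
```

```bash
python3 - <<'E'
s=open("fit.py").read()
s=s.replace(",[h,-w,.016]]","]").replace(",(768,35)","")
s=s.replace('("wing",(687,47),(747,88))','("wing",(687,47),(747,88)),("wA",(660,35),(730,65)),("wB",(716,58),(766,110))')
open("fit.py","w").write(s)
E
python3 fit.py
cat > go.py <<'E'
# python3 go.py ref x y z lean spin : TCP target; ref 'F' stand-local / 'T' tag-local; prints remaining tool-frame shift mm, turn deg
import sys; from h import *; from cell import ctrl
POSE=dict(F=(.4968,-.1469,.1402),T=(.4855,.1578,-.1277))
def R(psi,lean,spin): return Ro.from_euler('z',psi)*Ro.from_euler('y',-lean,degrees=True)*Ro.from_matrix(np.array([[0,1,0],[1,0,0],[0,0,-1.]]))*Ro.from_euler('z',spin,degrees=True)
if __name__=="__main__":
    p=POSE[sys.argv[1]]; x=list(map(float,sys.argv[2:7])); X=P(p,x[:3])[0]; s=ctrl.observe()
    cur=Ro.from_quat(np.roll(s["ee_rot"],-1)); tgt=R(p[2],x[3],x[4])
    d=X-s["eef_pos"]
    print("t",round(float(s["time"]),2),"eef",np.round(s["eef_pos"],4),"world d mm",np.round(d*1e3,1),"\ntool d mm now",np.round(cur.inv().apply(d)*1e3,1),"| after turn",np.round(tgt.inv().apply(d)*1e3,1),"| turn deg",np.round(np.degrees((cur.inv()*tgt).as_rotvec()),1),
    "\nopen",round(float(s["opening"]),4),"grip",round(float(s["grip_force"]),1),"F",np.round(s["ft_force"],1),"q",np.round(s["q"],2))
    L=s["eef_pos"]-np.r_[p[:2],0]; c,sn=np.cos(p[2]),np.sin(p[2]); l=np.r_[c*L[0]+sn*L[1],-sn*L[0]+c*L[1],L[2]]; g=cur.apply([0,0,.006])[2]
    print("local tcp",np.round(l,4),"board q if gripped",round(float(np.arctan2(l[2]+g-.138,l[0])),3))
E
python3 go.py F -.030 0 .32 0 0
```

```text
frame [ 0.49689645 -0.14506246  0.14521424] [-0.5  1.6 -1.3 -0.7  0.8 -0.7  0.   0.1  0.6  0.2  0.7 -0.1]
q [1.93745244] 1.3228572163813719 [-0.3  0.8 -0.3 -1.   0.1  0.7  0.5 -0.3]
q [1.93745244] 1.3228572163814187 [-0.3  0.8 -0.3 -1.   0.1  0.7  0.5 -0.3]
q [1.93745244] 1.3228572163813719 [-0.3  0.8 -0.3 -1.   0.1  0.7  0.5 -0.3]
q [1.93745244] 1.3228572163813896 [-0.3  0.8 -0.3 -1.   0.1  0.7  0.5 -0.3]
barL [ 0.462  -0.1102  0.2199] [-0.0295  0.0395  0.2199] 0.32
barR [ 0.4712 -0.1884  0.2151] [-0.0316 -0.0391  0.2151] 0.33
wing [ 0.5041 -0.2969  0.1424] [-0.0149 -0.1513  0.1424] 0.05
wA [ 0.5186 -0.2858  0.1468] [ 0.0011 -0.1424  0.1468] 0.11
wB [ 0.4899 -0.3096  0.1379] [-0.0307 -0.1618  0.1379] 0.11
collar [0.4831 0.0026 0.1428] [0.0077 0.1481 0.1428] 0.87
tag [ 0.48550007  0.15777051 -0.1277067 ] [-0.5 -0.1 -0.5  0.   0.4 -1.  -1.3 -0.8 -0.3  0.2  0.8  0.6 -0.3  1.2
 -0.1  0.2  0.7  0.1  0.2  0.5]
scene [-0.23784461  0.4349966   1.08708799]
top [ 0.19343844 -0.05016582  1.65078285]
t 0.1 eef [ 0.2109 -0.6144  0.2555] world d mm [256.1 463.3  64.5] 
tool d mm now [ 392.7 -355.1  -64. ] | after turn [423.  318.4 -64.5] | turn deg [ -0.1  -0.1 -79.1] 
open 0.0852 grip 0.0 F [ 1.4 -0.2  0.1] q [ 1.14  0.33  0.04  1.47 -0.01  1.34 -0.06]
local tcp [-0.3484 -0.423   0.2555] board q if gripped 2.832
```

```bash
sed -i 's/F=(.4968,-.1469,.1402)/F=(.4969,-.1451,.1452)/' go.py
python3 -m crank '[[[0,0,-0.012],[0,0,-7.9],1],[[0,0,-0.012],[0,0,-7.9],1],[[0,0,-0.012],[0,0,-7.9],1],[[0,0,-0.012],[0,0,-7.9],1],[[0,0,-0.012],[0,0,-7.9],1],[[0,0,-0.012],[0,0,-7.9],1],[[0,0,-0.012],[0,0,-7.9],1],[[0,0,-0.012],[0,0,-7.9],1],[[0,0,-0.012],[0,0,-7.9],1],[[0,0,-0.012],[0,0,-7.9],1]]'
python3 go.py F -.030 0 .32 0 0
```

```text
time: 1.1
eef_pos: [0.211, -0.6146, 0.3763]
ee_rot: [-0.0, 0.654, 0.756, 0.0]
ft_force: [0.3, -0.7, 0.4]
opening: 0.0857
grip_force: 0.0
t 1.1 eef [ 0.211  -0.6146  0.3763] world d mm [256.2 465.2 -56.3] 
tool d mm now [423.4 320.5  56.6] | after turn [423.2 320.8  56.3] | turn deg [-0.  -0.1 -0. ] 
open 0.0857 grip 0.0 F [ 0.3 -0.7  0.4] q [ 1.27  0.31 -0.14  1.25  0.04  1.58  1.29]
local tcp [-0.3508 -0.4232  0.3763] board q if gripped 2.557
```

```bash
python3 -m crank '[[[0.042,0.032,0],[0,0,0],1],[[0.042,0.032,0],[0,0,0],1],[[0.042,0.032,0],[0,0,0],1],[[0.042,0.032,0],[0,0,0],1],[[0.042,0.032,0],[0,0,0],1],[[0.042,0.032,0],[0,0,0],1],[[0.042,0.032,0],[0,0,0],1],[[0.042,0.032,0],[0,0,0],1],[[0.042,0.032,0],[0,0,0],1],[[0.042,0.032,0],[0,0,0],1]]'
python3 go.py F -.030 0 .2235 0 0
```

```text
time: 2.1
eef_pos: [0.4566, -0.177, 0.3762]
ee_rot: [0.0, 0.656, 0.754, -0.0]
ft_force: [0.2, -0.8, 0.1]
opening: 0.0851
grip_force: 0.0
t 2.1 eef [ 0.4566 -0.177   0.3762] world d mm [  10.6   27.5 -152.7] 
tool d mm now [ 25.8  14.3 152.7] | after turn [ 25.7  14.5 152.7] | turn deg [-0.   0.  -0.4] 
open 0.0851 grip 0.0 F [ 0.2 -0.8  0.1] q [ 0.83 -0.01 -0.54  1.62 -0.    1.53  0.43]
local tcp [-0.0445 -0.0257  0.3762] board q if gripped 1.76
```

```bash
python3 -m crank '[[[0.025,0.014,0.02],[0,0,0],1],[[0,0,0.04],[0,0,0],1],[[0,0,0.03],[0,0,0],1],[[0,0,0],[0,0,0],1],[[0,0,0],[0,0,0],1]]'
python3 go.py F -.030 0 .2235 0 0
python3 - <<'E'
from cell import ctrl
import cv2,numpy as np
a=ctrl.capture("scene")["img"][104:224,200:360,::-1]
b=ctrl.capture("top")["img"][170:230,210:370,::-1]
z=lambda i:cv2.resize(i,None,fx=4,fy=4,interpolation=cv2.INTER_CUBIC)
cv2.imwrite("pics/c2.png",np.vstack([z(a[:80]),z(b)]))
E
```

```text
time: 2.6
eef_pos: [0.4665, -0.1523, 0.2869]
ee_rot: [-0.0, 0.656, 0.754, 0.0]
ft_force: [0.1, -0.4, 0.3]
opening: 0.0855
grip_force: 0.0
t 2.6 eef [ 0.4665 -0.1523  0.2869] world d mm [  0.7   2.9 -63.4] 
tool d mm now [ 2.7  1.1 63.4] | after turn [ 2.7  1.1 63.4] | turn deg [-0.  -0.  -0.4] 
open 0.0855 grip 0.0 F [ 0.1 -0.4  0.3] q [ 0.8   0.02 -0.57  1.77  0.01  1.35  0.36]
local tcp [-0.0311 -0.0027  0.2869] board q if gripped 1.785
```

View pics/c2.png

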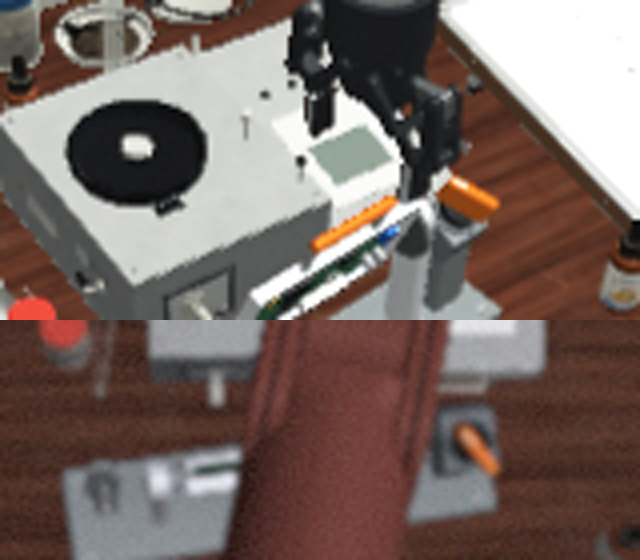

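The bar at (310–395, 200–245) lies between the two fingers, at (320,125) and (420,190). I'll descend, close, and check the instrument's height.

```bash
python3 -m crank '[[[0.002,0.001,0.02],[0,0,0],1],[[0,0,0.02],[0,0,0],1],[[0,0,0.023],[0,0,0],1],[[0,0,0],[0,0,0],0],[[0,0,0],[0,0,0],-1],[[0,0,0],[0,0,0],-1],[[0,0,0],[0,0,0],-1],[[0,0,0],[0,0,0],-1],[[0,0,0],[0,0,0],-1]]' 50
python3 go.py F .0425 0 .2176 0 0
python3 - <<'E'
from h import *
f=lambda X:np.r_[(proj("scene",X)-np.array([[373,273]])/1.5625)[0],(proj("top",X)-np.array([[387,280]])/1.5625)[0]]
r=least_squares(f,[.6,-.1,.1]);print(r.x,r.fun)
E
```

```text
time: 3.6
eef_pos: [0.4676, -0.1503, 0.2242]
ee_rot: [0.001, 0.656, 0.754, 0.0]
ft_force: [-2.2, 0.2, 6.9]
opening: 0.0099
grip_force: 48.7
t 3.6 eef [ 0.4676 -0.1503  0.2242] world d mm [71.4 11.3 -6.6] 
tool d mm now [ 1.4 72.2  6.7] | after turn [ 0.9 72.2  6.6] | turn deg [ 0.   0.  -0.4] 
open 0.0099 grip 48.7 F [-2.2  0.2  6.9] q [ 0.79  0.07 -0.58  1.86  0.04  1.23  0.33]
local tcp [-0.0297 -0.0009  0.2242] board q if gripped 1.926
[ 0.58628766 -0.04183414  0.10973494] [-2.45465975 -0.54815473  2.01608124  1.70296066]
```

```bash
python3 -m crank '[[[0,0.012,-0.0034],[0,0,0],-1],[[0,0.0135,-0.0018],[0,0,0],-1],[[0,0.0136,0.0004],[0,0,0],-1],[[0,0.0133,0.0026],[0,0,0],-1],[[0,0.0105,0.0036],[0,0,0],-1],[[0,0.0093,0.0047],[0,0,0],-1],[[0,0,0],[0,0,0],-1],[[0,0,0],[0,0,0],-1],[[0,0,0],[0,0,0],-1]]'
python3 go.py F .0425 0 .2176 0 0
```

```text
time: 4.5
eef_pos: [0.539, -0.1404, 0.2176]
ee_rot: [0.0, 0.657, 0.754, 0.0]
ft_force: [2.1, -2.1, 2.5]
opening: 0.0102
grip_force: 50.8
t 4.5 eef [ 0.539  -0.1404  0.2176] world d mm [-0.   1.5  0. ] 
tool d mm now [ 1.5  0.2 -0. ] | after turn [ 1.5  0.2 -0. ] | turn deg [ 0.1  0.  -0.4] 
open 0.0102 grip 50.8 F [ 2.1 -2.1  2.5] q [ 0.7   0.22 -0.6   1.72  0.13  1.24  0.21]
local tcp [ 0.0423 -0.0015  0.2176] board q if gripped 1.049
```

```bash
python3 -m crank '[[[0,0,0],[0,0,0],0],[[0,0,0],[0,0,0],1],[[0,0,0],[0,0,0],1],[[0,0,0],[0,0,0],1],[[0,0,-0.02],[0,0,0],1],[[0,0,-0.04],[0,0,0],1],[[0,0,-0.04],[0,0,0],1]]'
cat > wing.py <<'E'
from h import *; import cv2,itertools
from scipy.optimize import minimize
F=(.4969,-.1451,.1452); K=8; M={}
for n,(r0,r1,c0,c1) in dict(scene=(142,168,303,330),top=(190,215,318,340)).items():
    im=cv2.resize(C[n]["img"],None,fx=K,fy=K,interpolation=cv2.INTER_CUBIC).astype(int)
    m=(im[...,0]-im[...,2]>70)&(im[...,0]-im[...,1]>40); w=np.zeros_like(m); w[r0*K:r1*K,c0*K:c1*K]=1; M[n]=(m&w)
    ys,xs=np.nonzero(M[n]); print(n,M[n].sum()/K**2,xs.mean()/K,ys.mean()/K)
B=np.array(list(itertools.product([-.023,.023],[-.006,.006],[-.018,.012])))
def cost(v):
    x,y,z,a=v; Z=Ro.from_euler('y',-25,degrees=True)*Ro.from_euler('z',a)
    X=P(F,Z.apply(B)+[x/100,y/100,z/100]); t=0
    for n in M:
        h=cv2.convexHull(((proj(n,X)+.5)*K).astype(np.float32)); g=np.zeros(M[n].shape,np.uint8); cv2.fillConvexPoly(g,h.astype(int),1); g=g>0
        t+=1-(g&M[n]).sum()/(g|M[n]).sum()
    return t
for a in(.45,.6,.75):
    r=minimize(cost,[-1.2,-15.2,13.7,a],method="Nelder-Mead",options=dict(initial_simplex=np.array([-1.2,-15.2,13.7,a])+np.r_[np.zeros((1,4)),np.diag([.5,.5,.5,.2])])); print(r.x,r.fun)
E
python3 wing.py
python3 go.py F -.0125 -.152 .26 25 56
```

```text
time: 5.2
eef_pos: [0.5382, -0.1399, 0.3179]
ee_rot: [-0.001, 0.656, 0.754, -0.0]
ft_force: [0.9, -0.6, 0.3]
opening: 0.0856
grip_force: 0.0
scene 109.203125 317.4418729431965 153.64887680641007
top 57.5625 329.62235342019545 202.47163409337676
[ -1.5067831  -15.18885699  14.38249792   0.50113012] 0.34343435670330047
[ -1.53498162 -15.20992938  14.37940109   0.47803227] 0.34634084987237856
[ -1.48486178 -15.22289522  14.27857175   0.4791368 ] 0.34706685171298723
t 5.2 eef [ 0.5382 -0.1399  0.3179] world d mm [ -31.7 -157.4  -57.9] 
tool d mm now [-151.5  -53.1   57.8] | after turn [-145.5   84.2   29.6] | turn deg [-23.   12.3  54.7] 
open 0.0856 grip 0.0 F [ 0.9 -0.6  0.3] q [ 0.71  0.16 -0.61  1.57  0.09  1.43  0.24]
local tcp [ 0.0416 -0.0009  0.3179] board q if gripped 1.336
```

```bash
python3 - <<'E'
from go import *
s=ctrl.observe();cur=Ro.from_quat(np.roll(s["ee_rot"],-1));print(np.degrees((cur.inv()*R(.1452,25,59)).as_rotvec())/9)
E
python3 -m crank '[[[0,0,-0.01],[-2.5,1.4,6.4],0],[[0,0,0],[-2.5,1.4,6.4],0],[[0,0,0],[-2.5,1.4,6.4],0],[[0,0,0],[-2.5,1.4,6.4],0],[[0,0,0],[-2.5,1.4,6.4],0],[[0,0,0],[-2.5,1.4,6.4],0],[[0,0,0],[-2.5,1.4,6.4],0],[[0,0,0],[-2.5,1.4,6.4],0],[[0,0,0],[-2.5,1.4,6.4],0],[[0,0,0],[0,0,0],0]]'
python3 go.py F -.051 -.152 .221 25 59
```

```text
[-2.53226385  1.43556124  6.40638292]
time: 6.2
eef_pos: [0.5379, -0.1399, 0.327]
ee_rot: [0.044, 0.92, 0.328, 0.209]
ft_force: [-0.4, 0.3, 0.3]
opening: 0.0431
grip_force: 0.0
t 6.2 eef [ 0.5379 -0.1399  0.327 ] world d mm [ -69.5 -163.  -106. ] 
tool d mm now [-187.6   63.4   58.3] | after turn [-188.    63.5   57. ] | turn deg [0.  0.4 0. ] 
open 0.0431 grip 0.0 F [-0.4  0.3  0.3] q [ 0.85 -0.13 -0.52  1.88 -0.3   1.   -0.44]
local tcp [ 0.0413 -0.0007  0.327 ] board q if gripped 1.349
```

```bash
python3 -m crank '[[[-0.0375,0.0127,0.0116],[0,0,0],0],[[-0.0375,0.0127,0.0116],[0,0,0],0],[[-0.0375,0.0127,0.0116],[0,0,0],0],[[-0.0375,0.0127,0.0116],[0,0,0],0],[[-0.0375,0.0127,0.0116],[0,0.4,0],0],[[0,0,0],[0,0,0],0],[[0,0,0],[0,0,0],0]]'
python3 go.py F -.017 -.152 .1485 25 59
python3 - <<'E'
from cell import ctrl
import cv2,numpy as np
a=ctrl.capture("scene")["img"][104:204,220:380,::-1]
b=ctrl.capture("top")["img"][170:220,230:390,::-1]
z=lambda i:cv2.resize(i,None,fx=4,fy=4,interpolation=cv2.INTER_CUBIC)
cv2.imwrite("pics/c3.png",np.vstack([z(a),z(b[:50])]))
E
```

```text
time: 6.9
eef_pos: [0.4695, -0.3036, 0.2209]
ee_rot: [0.042, 0.919, 0.33, 0.212]
ft_force: [0.7, 0.3, 0.1]
opening: 0.0426
grip_force: 0.0
t 6.9 eef [ 0.4695 -0.3036  0.2209] world d mm [ 32.6   5.7 -72.4] 
tool d mm now [-0.1 -0.9 79.6] | after turn [-0.1 -1.1 79.6] | turn deg [-0.1 -0.   0.2] 
open 0.0426 grip 0.0 F [0.7 0.3 0.1] q [ 0.99  0.02 -0.31  1.98 -0.41  0.89  0.02]
local tcp [-0.0501 -0.1529  0.2209] board q if gripped 2.145
```

View pics/c3.png

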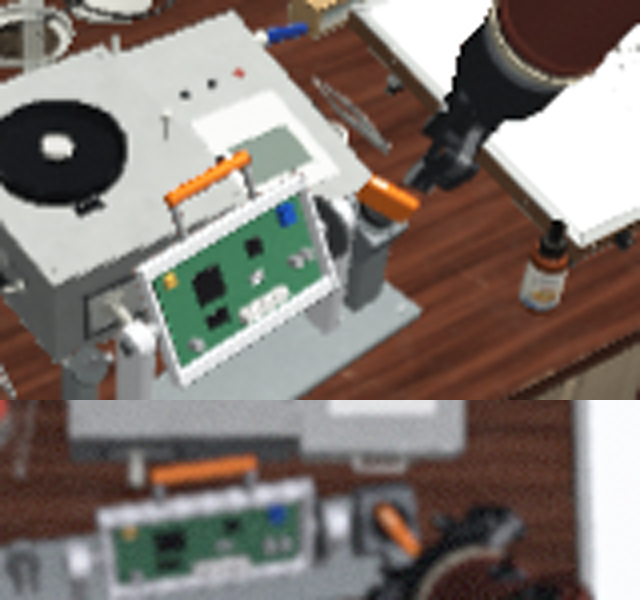

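The board now leans back, with the bar at scene (167–250, 157–200). The wing at (390,198) sits ahead of the fingers at (440,170). Approaching along the tool axis.

```bash
python3 - <<'E'
from h import *
off2=lambda u,o,k=4:(np.array(u)+.5)/k-.5+np.array(o)
F=(.4969,-.1451,.1452)
def f(v):
    b=[P(F,[.085*np.cos(v[0]),y,.138+.085*np.sin(v[0])])[0] for y in(.04,-.04)]
    return np.r_[(proj("scene",b)-off2([(167,201),(250,157)],(220,104))).ravel(),(proj("top",b)-off2([(152,477-400),(257,465-400)],(230,170))).ravel()]
r=least_squares(f,[1.05]);print("q",r.x,np.round(r.fun,1))
E
python3 -m crank '[[[0,-0.001,0.02],[0,0,0],0],[[0,0,0.02],[0,0,0],0],[[0,0,0.015],[0,0,0],0],[[0,0,0.01],[0,0,0],0],[[0,0,0.01],[0,0,0],0],[[0,0,0.004],[0,0,0],0],[[0,0,0],[0,0,0],0]]'
python3 go.py F -.017 -.152 .1485 25 59
```

```text
q [1.06209253] [ 0.4  0.1 -0.8 -0.4  0.6  0.6 -0.2 -0.3]
time: 7.7
eef_pos: [0.5024, -0.2973, 0.1497]
ee_rot: [0.042, 0.919, 0.33, 0.213]
ft_force: [-0.2, 0.6, 0.1]
opening: 0.0427
grip_force: 0.0
t 7.7 eef [ 0.5024 -0.2973  0.1497] world d mm [-0.4 -0.7 -1.2] 
tool d mm now [-1.1  0.1  0.9] | after turn [-1.1  0.1  0.9] | turn deg [-0.1 -0.1  0.2] 
open 0.0427 grip 0.0 F [-0.2  0.6  0.1] q [ 0.95  0.14 -0.34  2.01 -0.39  0.71 -0.  ]
local tcp [-0.0165 -0.1514  0.1497] board q if gripped 2.782
```

Board q is about 1.06. Now I'll close on the wing.

```bash
python3 -m crank '[[[0,0,0],[0,0,0],-0.4],[[0,0,0],[0,0,0],-1],[[0,0,0],[0,0,0],-1],[[0,0,0],[0,0,0],-1],[[0,0,0],[0,0,0],-1]]' 60
python3 go.py F -.017 -.152 .1485 25 59; python3 -c "
from cell import ctrl;print(ctrl.observe()['ft_torque'])"
```

```text
time: 8.2
eef_pos: [0.5015, -0.2976, 0.1512]
ee_rot: [0.042, 0.919, 0.33, 0.212]
ft_force: [-13.7, 5.9, 16.2]
opening: 0.011
grip_force: 69.6
t 8.2 eef [ 0.5015 -0.2976  0.1512] world d mm [ 0.5 -0.3 -2.7] 
tool d mm now [-0.8 -0.   2.7] | after turn [-0.8 -0.   2.7] | turn deg [-0.  -0.   0.1] 
open 0.011 grip 69.6 F [-13.7   5.9  16.2] q [ 0.95  0.14 -0.34  2.01 -0.39  0.72 -0.  ]
local tcp [-0.0175 -0.1516  0.1512] board q if gripped 2.723
[1.15203395 1.66004926 0.65132631]
```

```bash
python3 -m crank '[[[0,0,-0.002],[0,0,0],-1],[[0,0,0],[0,0,4],-1],[[0,0,0],[0,0,6],-1],[[0,0,0],[0,0,6],-1],[[0,0,0],[0,0,6],-1],[[0,0,0],[0,0,6],-1],[[0,0,0],[0,0,0],-1]]'
python3 go.py F -.017 -.152 .1485 25 127; python3 -c "
from cell import ctrl;print(ctrl.observe()['ft_torque'])"
```

```text
time: 8.9
eef_pos: [0.5014, -0.2978, 0.1514]
ee_rot: [-0.011, 0.972, 0.095, 0.217]
ft_force: [4.8, 0.1, -7.6]
opening: 0.0112
grip_force: 67.4
t 8.9 eef [ 0.5014 -0.2978  0.1514] world d mm [ 0.6 -0.2 -2.9] 
tool d mm now [-0.7  0.3  2.9] | after turn [-0.4  0.6  2.9] | turn deg [-0.  -0.  39.9] 
open 0.0112 grip 67.4 F [ 4.8  0.1 -7.6] q [ 0.91  0.13 -0.29  2.01 -0.4   0.72 -0.48]
local tcp [-0.0176 -0.1517  0.1514] board q if gripped 2.717
[-0.41960564  0.08384664 -0.37764747]
```

```bash
python3 -m crank '[[[0,0,0],[0,0,6],-1],[[0,0,0],[0,0,6],-1],[[0,0,0],[0,0,6],-1],[[0,0,0],[0,0,6],-1],[[0,0,0],[0,0,6],-1],[[0,0,0],[0,0,6],-1],[[0,0,0],[0,0,3],-1],[[0,0,0],[0,0,2],-1],[[0,0,0],[0,0,0],-1]]'
python3 go.py F -.017 -.152 .1485 25 127; python3 -c "
from cell import ctrl;print(ctrl.observe()['ft_torque'])"
```

```text
time: 9.8
eef_pos: [0.5014, -0.2981, 0.1515]
ee_rot: [-0.085, 0.944, -0.248, 0.199]
ft_force: [4.7, -3.2, -8.3]
opening: 0.0109
grip_force: 80.0
t 9.8 eef [ 0.5014 -0.2981  0.1515] world d mm [ 0.7  0.1 -3. ] 
tool d mm now [-0.5  0.4  3. ] | after turn [-0.5  0.4  3. ] | turn deg [ 0.  -0.  -0.7] 
open 0.0109 grip 80.0 F [ 4.7 -3.2 -8.3] q [ 0.85  0.13 -0.23  2.02 -0.41  0.72 -1.18]
local tcp [-0.0177 -0.152   0.1515] board q if gripped 2.714
[-1.62447515  0.21271234  1.32401102]
```

```bash
python3 -m crank '[[[0,0,0],[0,0,2],-1],[[0,0,0],[0,0,0],-1],[[0,0,0],[0,0,0],-1]]'; python3 -c "
from cell import ctrl;s=ctrl.observe();print(s['ft_torque'],s['grip_force'])"; python3 go.py F -.017 -.152 .1485 25 127
python3 -m crank '[[[0,0,0],[0,0,-2],-1],[[0,0,0],[0,0,0],-0.6],[[0,0,0],[0,0,0],0],[[0,0,0],[0,0,0],0],[[0,0,-0.02],[0,0,0],0],[[0,0,-0.03],[0,0,0],0],[[0,0,-0.04],[0,0,0],0],[[0,0,-0.04],[0,0,0],0]]'
python3 go.py T -.026 0 .15 -20 90
```

```text
time: 10.1
eef_pos: [0.502, -0.2984, 0.1519]
ee_rot: [-0.088, 0.94, -0.264, 0.199]
ft_force: [7.8, -4.0, -9.5]
opening: 0.0107
grip_force: 93.6
[-1.52228284 -0.40232677  0.68419941] 93.63322139717638
t 10.1 eef [ 0.502  -0.2984  0.1519] world d mm [ 0.1  0.4 -3.4] 
tool d mm now [-1.3  0.5  3.1] | after turn [-1.3  0.5  3.1] | turn deg [-0.  -0.1 -2.7] 
open 0.0107 grip 93.6 F [ 7.8 -4.  -9.5] q [ 0.85  0.13 -0.23  2.02 -0.42  0.72 -1.22]
local tcp [-0.0171 -0.1524  0.1519] board q if gripped 2.684
time: 10.9
eef_pos: [0.4462, -0.3055, 0.2707]
ee_rot: [-0.086, 0.944, -0.249, 0.199]
ft_force: [0.2, -0.4, -0.1]
opening: 0.0427
grip_force: 0.0
t 10.9 eef [ 0.4462 -0.3055  0.2707] world d mm [  13.5  466.6 -120.7] 
tool d mm now [-264.8 -376.3  144.2] | after turn [  -2.  -464.6  129.2] | turn deg [-15.3 -42.1 -19.9] 
open 0.0427 grip 0.0 F [ 0.2 -0.4 -0.1] q [ 0.91 -0.06 -0.18  1.95 -0.41  1.   -1.18]
local tcp [ 0.02   -0.4646  0.2707] board q if gripped 1.415
```

```bash
python3 - <<'E'
from cell import ctrl
import numpy as np,cv2
for n in("scene","top"):
    c=ctrl.capture(n); np.savez(n+"1.npz",**c)
S=np.load("scene1.npz")["img"][104:204,220:380,::-1];T=np.load("top1.npz")["img"][170:220,230:390,::-1]
z=lambda i:cv2.resize(i,None,fx=4,fy=4,interpolation=cv2.INTER_CUBIC)
cv2.imwrite("pics/c4.png",np.vstack([z(S),z(T)]))
E
```

```text
(no output)
```

View pics/c4.png

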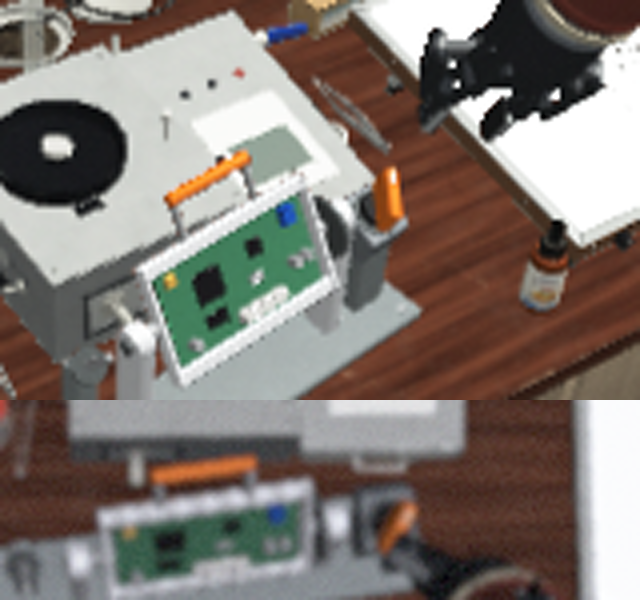

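The wing now points the other way at scene (388,198) and top (397,527), turned about 69° to its stop. The board angle is unchanged. Next is a close look at the peg.

```bash
python3 - <<'E'
from h import *; import cv2
F=(.4969,-.1451,.1452);K=12;rows=[]
pz=np.array([-np.sin(np.radians(40)),0,np.cos(np.radians(40))])
for n,(cx,cy) in dict(scene=(242,194),top=(236,210)).items():
    o=np.array([cx-16,cy-12]); im=np.load(n+"1.npz")["img"][o[1]:o[1]+25,o[0]:o[0]+33,::-1]
    a=cv2.resize(im,None,fx=K,fy=K,interpolation=cv2.INTER_CUBIC); a=cv2.convertScaleAbs(a,alpha=1.5); b=a.copy()
    for x0,col in((0,(0,0,255)),(.01,(0,255,0))):
        for s in np.linspace(0,.038,3):
            u=((proj(n,P(F,np.array([x0,.15,.145])+s*pz))[0]-o+.5)*K).astype(int); cv2.circle(b,tuple(map(int,u)),3,col,-1)
        cir=[np.array([x0,.15,.145])+.015*(np.cos(t)*np.array([0,1,0])+np.sin(t)*np.array([pz[2],0,-pz[0]])) for t in np.linspace(0,6.28,30)]
        cv2.polylines(b,[((proj(n,P(F,cir))-o+.5)*K).astype(int)],True,col,1)
    rows.append(np.hstack([a,b]))
cv2.imwrite("pics/peg.png",np.vstack(rows)); print(rows[0].shape)
E
```

```text
(300, 792, 3)
```

View pics/peg.png

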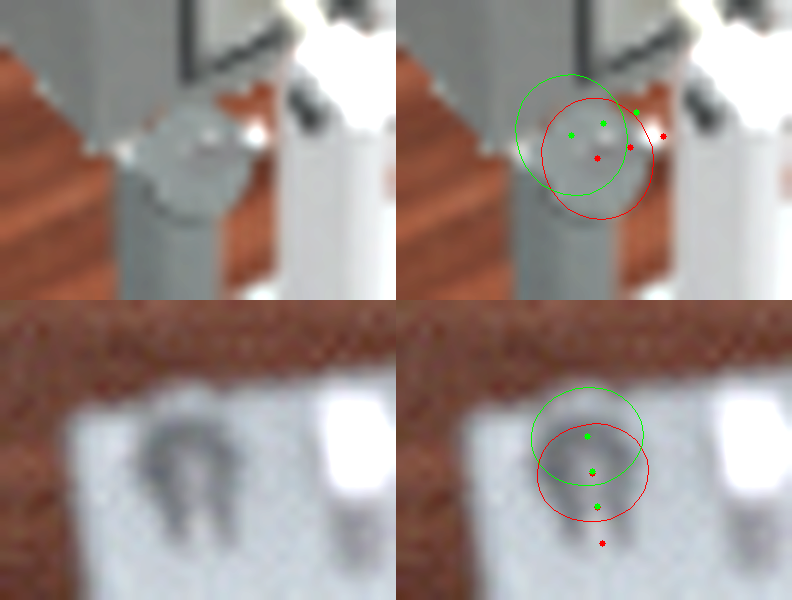

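Peg reading: in the scene view the peg runs (205,140)→(255,133) on a collar centred at (195,160). In the top view the bright peg band runs from (195,455) to (197,545). That puts the foot at about stand (0, 0.1517, 0.145). Before picking up the tag I'll test whether the arm can reach the hanging pose.

```bash
python3 - <<'E'
from go import *
s=ctrl.observe();cur=Ro.from_quat(np.roll(s["ee_rot"],-1));print(np.degrees((cur.inv()*R(.1452,10,90)).as_rotvec()))
print(cur.inv().apply([0,0,.06]))
E
```

```text
[ -4.6965036  -14.90056093 -37.70227661]
[ 0.0204919  -0.01547416 -0.0542276 ]
```

```bash
python3 -m crank '[[[0.01,-0.008,-0.027],[0,0,0],0.3],[[0.01,-0.008,-0.027],[0,0,0],0.3],[[0,0,0],[-0.94,-3,-7.5],0.3],[[0,0,0],[-0.94,-3,-7.5],0.3],[[0,0,0],[-0.94,-3,-7.5],0.3],[[0,0,0],[-0.94,-3,-7.5],0.3],[[0,0,0],[-0.94,-3,-7.5],0.3],[[0,0,0],[0,0,0],0.3]]'
python3 go.py F -.082 .1517 .28 10 90
```

```text
time: 11.8
eef_pos: [0.4486, -0.3043, 0.3289]
ee_rot: [-0.01, 0.994, 0.074, 0.083]
ft_force: [-0.3, 0.1, 0.5]
opening: 0.0557
grip_force: 0.0
t 11.8 eef [ 0.4486 -0.3043  0.3289] world d mm [-54.8 297.4 -48.9] 
tool d mm now [ -18.2 -301.8   49.1] | after turn [ -19.5 -302.2   46.2] | turn deg [-0.5  0.4  0.2] 
open 0.0557 grip 0.0 F [-0.3  0.1  0.5] q [ 0.83  0.02 -0.24  1.69 -0.12  1.31 -0.81]
local tcp [-0.0708 -0.1505  0.3289] board q if gripped 1.936
```

```bash
python3 -m crank '[[[-0.003,-0.05,0],[-0.5,0,0],0.3],[[-0.003,-0.05,0],[0,0,0],0.3],[[-0.003,-0.05,0.01],[0,0,0],0.3],[[-0.003,-0.05,0.01],[0,0,0],0.3],[[-0.003,-0.05,0.013],[0,0,0],0.3],[[-0.003,-0.05,0.013],[0,0,0],0.3],[[0,0,0],[0,0,0],0.3],[[0,0,0],[0,0,0],0.3]]'
python3 go.py F -.082 .1517 .181 10 90
```

```text
time: 12.6
eef_pos: [0.3948, -0.0151, 0.2823]
ee_rot: [-0.006, 0.994, 0.071, 0.084]
ft_force: [0.5, -0.4, 0.4]
opening: 0.0555
grip_force: 0.0
t 12.6 eef [ 0.3948 -0.0151  0.2823] world d mm [  -1.     8.2 -101.3] 
tool d mm now [-16.9  -8.3  99.9] | after turn [-17.4  -8.3  99.8] | turn deg [ 0.   0.3 -0.2] 
open 0.0555 grip 0.0 F [ 0.5 -0.4  0.4] q [ 0.64 -0.35 -0.54  2.06 -0.23  1.22 -1.25]
local tcp [-0.0822  0.1434  0.2823] board q if gripped 2.107
```

```bash
python3 -m crank '[[[-0.004,-0.002,0.025],[0,0,0],0.3],[[-0.004,-0.002,0.025],[0,0,0],0.3],[[-0.004,-0.002,0.025],[0,0,0],0.3],[[-0.005,-0.002,0.025],[0,0,0],0.3],[[0,0,0],[0,0,0],0.3],[[0,0,0],[0,0,0],0.3]]'
python3 go.py F -.082 .1517 .181 10 90
```

```text
time: 13.2
eef_pos: [0.3942, -0.0085, 0.1816]
ee_rot: [-0.006, 0.994, 0.07, 0.084]
ft_force: [0.3, -0.5, 0.6]
opening: 0.0552
grip_force: 0.0
t 13.2 eef [ 0.3942 -0.0085  0.1816] world d mm [-0.4  1.6 -0.6] 
tool d mm now [-0.2 -1.7  0.6] | after turn [-0.2 -1.7  0.5] | turn deg [-0.   0.4 -0.2] 
open 0.0552 grip 0.0 F [ 0.3 -0.5  0.6] q [ 0.64 -0.27 -0.61  2.22 -0.22  0.99 -1.29]
local tcp [-0.0819  0.15    0.1816] board q if gripped 2.71
```

```bash
python3 -m crank '[[[0,0,-0.035],[0,0,0],1],[[0,0,-0.035],[0,0,0],1],[[0,0,-0.035],[0,0,0],1],[[0,0,0],[0,0,0],1]]'
python3 go.py T -.0148 0 .14 -25 90
```

```text
time: 13.6
eef_pos: [0.3788, -0.0105, 0.2899]
ee_rot: [-0.006, 0.994, 0.071, 0.087]
ft_force: [0.0, 0.6, -0.2]
opening: 0.0852
grip_force: 0.0
t 13.6 eef [ 0.3788 -0.0105  0.2899] world d mm [  92.   170.1 -149.9] 
tool d mm now [  87.6 -155.3  167.6] | after turn [ 126.4 -180.5  106.4] | turn deg [  2.1 -34.8  15.6] 
open 0.0852 grip 0.0 F [ 0.   0.6 -0.2] q [ 0.47 -0.38 -0.4   2.09 -0.2   1.24 -1.3 ]
local tcp [-0.0844 -0.1805  0.2899] board q if gripped 2.095
```

```bash
python3 -m crank '[[[0.015,-0.025,0],[0.35,-5.8,2.6],1],[[0.015,-0.025,0],[0.35,-5.8,2.6],1],[[0.015,-0.025,0],[0.35,-5.8,2.6],1],[[0.015,-0.025,0],[0.35,-5.8,2.6],1],[[0.015,-0.025,0],[0.35,-5.8,2.6],1],[[0.015,-0.025,0],[0.35,-5.8,2.6],1],[[0,0,0],[0,0,0],1],[[0,0,0],[0,0,0],1]]'
python3 go.py T -.0148 0 .10 -25 90
```

```text
time: 14.4
eef_pos: [0.4608, 0.142, 0.278]
ee_rot: [-0.014, 0.973, -0.062, -0.221]
ft_force: [0.1, -0.5, 0.9]
opening: 0.0854
grip_force: 0.0
t 14.4 eef [0.4608 0.142  0.278 ] world d mm [  10.    17.7 -178. ] 
tool d mm now [ 83.7 -18.7 157.3] | after turn [ 82.2 -18.8 158.1] | turn deg [-0.   0.5  0. ] 
open 0.0854 grip 0.0 F [ 0.1 -0.5  0.9] q [ 0.3   0.36 -0.72  1.53  0.    1.72 -2.14]
local tcp [-0.0225 -0.0188  0.278 ] board q if gripped 1.736
```

```bash
python3 -m crank '[[[0.0207,-0.0047,0.0394],[0,0.5,0],1],[[0.0207,-0.0047,0.0394],[0,0,0],1],[[0.0207,-0.0047,0.0394],[0,0,0],1],[[0.0207,-0.0047,0.0394],[0,0,0],1],[[0,0,0],[0,0,0],1],[[0,0,0],[0,0,0],1]]'
python3 go.py T -.0148 0 .028 -25 90
python3 - <<'E'
from cell import ctrl
import numpy as np,cv2
S=ctrl.capture("scene")["img"][200:270,160:280,::-1];T=ctrl.capture("top")["img"][185:240,150:270,::-1]
z=lambda i:cv2.resize(i,None,fx=4,fy=4,interpolation=cv2.INTER_CUBIC)
cv2.imwrite("pics/c5.png",np.vstack([z(S),z(T)]))
E
```

```text
time: 15.0
eef_pos: [0.4711, 0.1589, 0.1035]
ee_rot: [-0.013, 0.975, -0.062, -0.214]
ft_force: [-0.1, -0.2, 1.6]
opening: 0.0855
grip_force: 0.0
t 15.0 eef [0.4711 0.1589 0.1035] world d mm [ -0.3   0.7 -75.5] 
tool d mm now [31.3 -0.8 68.7] | after turn [31.6 -0.7 68.6] | turn deg [ 0.1 -0.2 -0. ] 
open 0.0855 grip 0.0 F [-0.1 -0.2  1.6] q [ 0.23  0.54 -0.69  1.68  0.11  1.4  -2.18]
local tcp [-0.0145 -0.0007  0.1035] board q if gripped -1.918
```

View pics/c5.png

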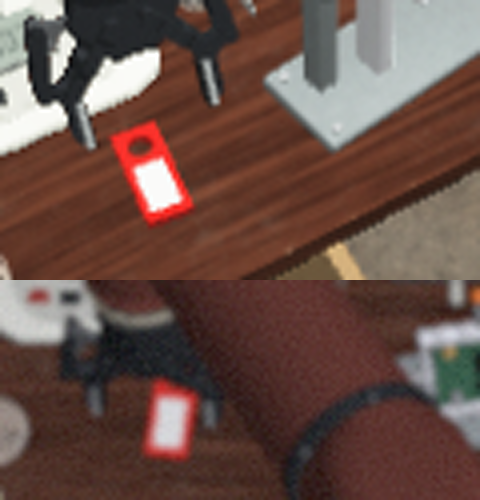

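The tag (scene (152,175), top (170,420)) lies midway between the fingers. I'll go down and grip.

```bash
python3 -m crank '[[[0.01,0,0.022],[0,0,0],1],[[0.01,0,0.022],[0,0,0],1],[[0.007,-0.001,0.015],[0,0,0],1],[[0.004,0,0.009],[0,0,0],0.5],[[0,0,0],[0,0,0],0],[[0,0,0],[0,0,0],-1],[[0,0,0],[0,0,0],-1],[[0,0,0],[0,0,0],-1],[[0,0,0],[0,0,0],-1]]' 50
python3 go.py T -.0148 0 .028 -25 90
```

```text
time: 16.0
eef_pos: [0.471, 0.1609, 0.0276]
ee_rot: [-0.013, 0.975, -0.062, -0.214]
ft_force: [-0.7, 0.7, 5.5]
opening: 0.0335
grip_force: 49.2
t 16.0 eef [0.471  0.1609 0.0276] world d mm [-0.2 -1.2  0.4] 
tool d mm now [-0.2  1.2 -0.3] | after turn [-0.2  1.2 -0.3] | turn deg [ 0.1 -0.2  0. ] 
open 0.0335 grip 49.2 F [-0.7  0.7  5.5] q [ 0.2   0.64 -0.66  1.72  0.16  1.28 -2.2 ]
local tcp [-0.0147  0.0012  0.0276] board q if gripped -1.697
```

```bash
python3 -m crank '[[[-0.0085,0,-0.018],[0,0,0],-1],[[-0.018,0,-0.04],[0,0,0],-1],[[-0.018,0,-0.04],[0,0,0],-1],[[-0.018,0,-0.04],[0,0,0],-1],[[-0.018,0,-0.04],[0,0,0],-1],[[-0.018,0,-0.04],[0,0,0],-1],[[0,0,0],[0,0,0],-1]]'
python3 go.py F -.082 .1517 .28 10 90
```

```text
time: 16.7
eef_pos: [0.4743, 0.1621, 0.2719]
ee_rot: [-0.014, 0.976, -0.061, -0.211]
ft_force: [0.1, 1.1, -1.0]
opening: 0.0337
grip_force: 49.7
t 16.7 eef [0.4743 0.1621 0.2719] world d mm [ -80.5 -169.     8.1] 
tool d mm now [-56.9 177.7  16.5] | after turn [-101.1  155.6  -26. ] | turn deg [ -2.1  34.2 -15.6] 
open 0.0337 grip 49.7 F [ 0.1  1.1 -1. ] q [ 0.26  0.39 -0.73  1.51  0.02  1.69 -2.18]
local tcp [0.0221 0.3073 0.2719] board q if gripped 1.4
```

```bash
python3 -m crank '[[[0,0,0],[-0.35,5.7,-2.6],-1],[[0,0,0],[-0.35,5.7,-2.6],-1],[[0,0,0],[-0.35,5.7,-2.6],-1],[[0,0,0],[-0.35,5.7,-2.6],-1],[[0,0,0],[-0.35,5.7,-2.6],-1],[[0,0,0],[-0.35,5.7,-2.6],-1],[[0,0,0],[0,0,0],-1]]'
python3 go.py F -.082 .1517 .24 10 90
python3 - <<'E'
from go import *; import cv2
s=ctrl.observe();cur=Ro.from_quat(np.roll(s["ee_rot"],-1))
# tag axes in tool: at grasp tool lean -25 spin 90 relative to tag
Rt=R(0,-25,90).inv()  # tag->tool
c=np.array([-.0148,.0012,.0276]) # tcp in tag frame at grasp
def tagp(p): return s["eef_pos"]+cur.apply(Rt.apply(np.array(p)-c))
T=[[.043,.018,.008],[.043,-.018,.008],[-.043,-.018,.008],[-.043,.018,.008],[.026,0,.008]]
z=lambda i:cv2.resize(i,None,fx=5,fy=5,interpolation=cv2.INTER_CUBIC); out=[]
for n in("scene","top"):
    im=ctrl.capture(n)["img"][...,::-1]; u=proj(n,[tagp(p) for p in T]); m=u.mean(0).astype(int); print(n,np.round(u,1).tolist())
    o=m-[39,29]; q=z(im[o[1]:o[1]+58,o[0]:o[0]+78]).copy(); r=q.copy()
    for k in u: cv2.circle(r,tuple(map(int,(k-o+.5)*5)),2,(0,255,0),-1)
    out.append(np.hstack([q,r]))
cv2.imwrite("pics/c6.png",np.vstack(out));print(out[0].shape,"hole",tagp([.026,0,.004]))
E
```

```text
time: 17.4
eef_pos: [0.471, 0.1609, 0.2662]
ee_rot: [-0.004, 0.994, 0.073, 0.085]
ft_force: [-0.0, -0.2, 0.9]
opening: 0.0335
grip_force: 49.8
t 17.4 eef [0.471  0.1609 0.2662] world d mm [ -77.1 -167.7  -26.2] 
tool d mm now [-103.8  154.6    9.6] | after turn [-103.6  154.8    8.3] | turn deg [0.3 0.3 0.1] 
open 0.0335 grip 49.8 F [-0.  -0.2  0.9] q [ 0.39 -0.08 -0.79  1.9  -0.01  1.14 -1.82]
local tcp [0.0186 0.3065 0.2662] board q if gripped 1.42
scene [[171.9, 174.6], [183.4, 168.3], [200.7, 195.9], [189.4, 202.6], [181.1, 176.9]]
top [[172.2, 187.0], [184.3, 185.1], [189.6, 211.4], [177.8, 213.2], [179.3, 191.3]]
(290, 780, 3) hole [0.51760814 0.16655126 0.27002346]
```

View pics/c6.png

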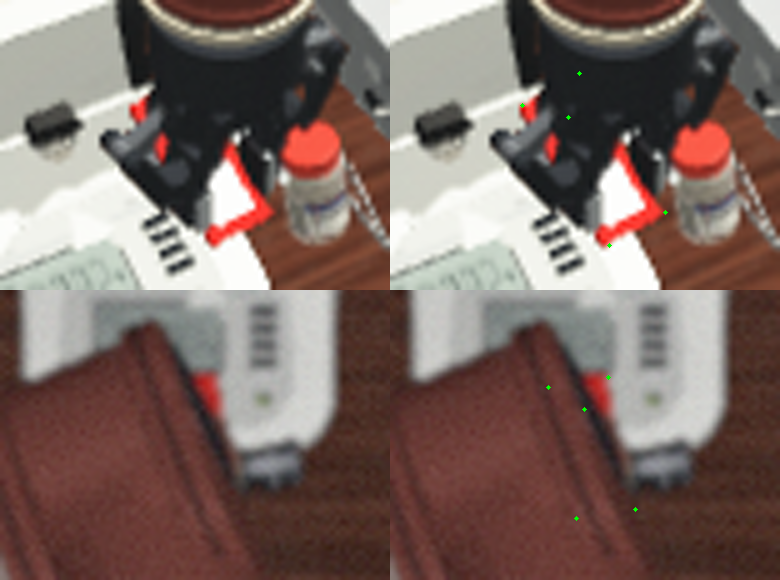

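The tag's visible corners at (272,212) and (210,245), and the hole end at (135,105), match the prediction to 1–2 px, so the grip held. I'll compute the hole's position in the peg frame.

```bash
cat > hole.py <<'E'
import sys; from go import *
s=ctrl.observe();cur=Ro.from_quat(np.roll(s["ee_rot"],-1)); F=POSE["F"]
Rp=Ro.from_euler('z',F[2])*Ro.from_euler('y',-40,degrees=True); foot=P(F,[0,.1517,.145])[0]
Rt=R(0,-25,90).inv(); off=Rt.apply(np.array([.026,0,.004])-[-.0148,.0012,.0276])
h=s["eef_pos"]+cur.apply(off)
print("t",round(float(s["time"]),2),"hole in peg mm",np.round(Rp.inv().apply(h-foot)*1e3,1),"tag z vs peg deg",np.round(np.degrees(np.arccos((cur*Rt).apply([0,0,1])@Rp.apply([0,0,1]))),1),"F",np.round(s["ft_force"],1),"tau",np.round(s["ft_torque"],2),"open",round(float(s["opening"]),4),"grip",round(float(s["grip_force"]),1),"q",np.round(s["q"],2))
for z in sys.argv[1:]:
    print(z,"tool d mm",np.round(cur.inv().apply(foot+Rp.apply([0,0,float(z)])-h)*1e3,1))
E
python3 hole.py .075 .055 .012; python3 -c "
from go import *
s=ctrl.observe();cur=Ro.from_quat(np.roll(s['ee_rot'],-1));print(np.degrees((cur.inv()*R(.1452,10,90)).as_rotvec()))"
```

```text
t 17.5 hole in peg mm [131.5 152.8  52.6] tag z vs peg deg 5.5 F [ 0.2 -0.8 -0. ] tau [-0.02  0.11  0.06] open 0.0331 grip 49.8 q [ 0.39 -0.07 -0.79  1.89 -0.01  1.14 -1.83]
.075 tool d mm [-124.3  152.9   47.9]
.055 tool d mm [-114.1  152.8   65.1]
.012 tool d mm [-92.3 152.7 102.2]
[ 0.1585763   0.5396285  -0.13006902]
```

```bash
python3 -m crank '[[[-0.0207,0.0255,0.008],[0,0,0],-1],[[-0.0207,0.0255,0.008],[0,0,0],-1],[[-0.0207,0.0255,0.008],[0,0,0],-1],[[-0.0207,0.0255,0.008],[0,0,0],-1],[[-0.0207,0.0255,0.008],[0,0,0],-1],[[-0.0207,0.0255,0.008],[0,0,0],-1],[[0,0,0],[0,0,0],-1],[[0,0,0],[0,0,0],-1]]'
python3 hole.py .055 .03 .012
```

```text
time: 18.3
eef_pos: [0.3816, -0.0074, 0.1978]
ee_rot: [-0.006, 0.994, 0.071, 0.082]
ft_force: [-0.3, 0.6, 0.6]
opening: 0.0334
grip_force: 49.8
t 18.3 hole in peg mm [ 0.1 -0.1 73.5] tag z vs peg deg 5.6 F [-0.3  0.6  0.6] tau [-0.01  0.17 -0.02] open 0.0334 grip 49.8 q [ 0.49 -0.31 -0.47  2.22 -0.19  1.04 -1.32]
.055 tool d mm [ 9.3 -0.1 16. ]
.03 tool d mm [22.1 -0.1 37.5]
.012 tool d mm [31.2 -0.2 53. ]
```

```bash
python3 -m crank '[[[0.0055,0,0.0094],[0,0,0],-1],[[0.0055,0,0.0094],[0,0,0],-1],[[0.0055,0,0.0094],[0,0,0],-1],[[0.0055,0,0.0094],[0,0,0],-1],[[0,0,0],[0,0,0],-1]]'
python3 hole.py .02 .010
```

```text
time: 18.8
eef_pos: [0.4089, -0.0029, 0.1628]
ee_rot: [-0.006, 0.994, 0.072, 0.081]
ft_force: [0.2, 0.1, 0.2]
opening: 0.0335
grip_force: 49.8
t 18.8 hole in peg mm [-1.2  0.6 28.9] tag z vs peg deg 5.6 F [0.2 0.1 0.2] tau [-0.05  0.12 -0.04] open 0.0335 grip 49.8 q [ 0.49 -0.19 -0.52  2.22 -0.14  0.93 -1.38]
.02 tool d mm [5.5 0.6 7. ]
.010 tool d mm [10.6  0.6 15.6]
```

```bash
python3 -m crank '[[[0.0055,0.0006,0.007],[0,0,0],-1],[[0.0025,0,0.004],[0,0,0],-1],[[0.0025,0,0.0042],[0,0,0],-1],[[0,0,0],[0,0,0],-1],[[0,0,0],[0,0,0],-1]]'
python3 hole.py .006
```

```text
time: 19.3
eef_pos: [0.4216, -0.0021, 0.1511]
ee_rot: [-0.005, 0.994, 0.072, 0.083]
ft_force: [-0.4, -0.4, 0.8]
opening: 0.034
grip_force: 49.8
t 19.3 hole in peg mm [ 1.  -0.6 11.8] tag z vs peg deg 5.5 F [-0.4 -0.4  0.8] tau [ 0.    0.24 -0.  ] open 0.034 grip 49.8 q [ 0.49 -0.15 -0.54  2.21 -0.12  0.9  -1.41]
.006 tool d mm [ 2.1 -0.6  5.5]
```

```bash
python3 -m crank '[[[0.001,0,0.003],[0,0,0],-1],[[0,0,0],[0,0,0],-1],[[0,0,0],[0,0,0],-0.1],[[0,0,0],[0,0,0],0.2],[[0,0,0],[0,0,0],0.4],[[0,0,0],[0,0,0],0.4],[[0,0,0],[0,0,0],0.4]]'
python3 hole.py .006
python3 -m crank '[[[0,0,-0.01],[0,0,0],0.4],[[0,0,-0.02],[0,0,0],0.4],[[0,0,-0.03],[0,0,0],0.4],[[0,0,-0.03],[0,0,0],0.4],[[0,0,0],[0,0,0],0.4],[[0,0,0],[0,0,0],0.4]]'
python3 hole.py .006
```

```text
time: 20.0
eef_pos: [0.4231, -0.002, 0.1483]
ee_rot: [-0.005, 0.994, 0.072, 0.083]
ft_force: [-0.1, 0.8, 0.0]
opening: 0.0598
grip_force: 0.0
t 20.0 hole in peg mm [ 0.4 -0.6  8.7] tag z vs peg deg 5.5 F [-0.1  0.8  0. ] tau [ 0.    0.22 -0.01] open 0.0598 grip 0.0 q [ 0.49 -0.14 -0.54  2.21 -0.11  0.89 -1.41]
.006 tool d mm [ 1.  -0.7  2.5]
time: 20.6
eef_pos: [0.4087, -0.004, 0.238]
ee_rot: [-0.005, 0.994, 0.072, 0.084]
ft_force: [-0.8, -0.6, -0.6]
opening: 0.0601
grip_force: 0.0
t 20.6 hole in peg mm [47.  -0.6 86.9] tag z vs peg deg 5.4 F [-0.8 -0.6 -0.6] tau [ 0.04  0.15 -0.  ] open 0.0601 grip 0.0 q [ 0.5  -0.28 -0.49  2.12 -0.17  1.11 -1.34]
.006 tool d mm [ 0.4 -0.8 93.6]
```

```bash
python3 -m crank '[[[0.01,-0.03,-0.01],[0,0,0],0.4],[[0.01,-0.04,-0.01],[0,0,0],0.4],[[0,-0.04,0],[0,0,0],0.4],[[0,-0.04,0],[0,0,0],0.4],[[0,-0.04,0],[0,0,0],0.4],[[0,-0.04,0],[0,0,0],0.4],[[0,0,0],[0,0,0],0.4]]'
python3 - <<'E'
from h import *; from cell import ctrl
F=(.4969,-.1451,.1452); 
for T in(30,40,50,60):
  p=Ro.from_euler('y',-T,degrees=True); Z=Ro.from_euler('y',-40,degrees=True).apply([0,0,.006])+[0,.1517,.145]
  for n in("scene","top"):
    pts=P(F,Z+p.apply(np.array([[x,y,.004] for x in(.017,-.069) for y in(-.018,.018)]))); u=proj(n,pts); print(T,n,"corners",np.round(u).astype(int).tolist())
for n in("scene","top"):
    im=ctrl.capture(n)["img"].astype(int); u=proj(n,P(F,[-.02,.1517,.13]))[0].astype(int)
    w=im[u[1]-24:u[1]+24,u[0]-24:u[0]+24]; m=(w[...,0]-w[...,1]>70)&(w[...,0]-w[...,2]>70); print(n,u-24)
    br=w.min(2)>170
    for r in range(0,48): print("".join("R" if a else("w" if b else ".") for a,b in zip(m[r],br[r])))
E
```

```text
time: 21.3
eef_pos: [0.3898, 0.2311, 0.2595]
ee_rot: [-0.006, 0.994, 0.075, 0.082]
ft_force: [0.2, -0.1, 1.4]
opening: 0.0596
grip_force: 0.0
30 scene corners [[245, 187], [235, 192], [261, 211], [252, 217]]
30 top corners [[240, 207], [229, 209], [244, 232], [233, 234]]
40 scene corners [[245, 187], [236, 192], [260, 212], [250, 218]]
40 top corners [[240, 208], [229, 210], [244, 231], [233, 233]]
50 scene corners [[246, 187], [236, 193], [258, 212], [248, 218]]
50 top corners [[241, 209], [229, 210], [244, 229], [233, 231]]
60 scene corners [[246, 187], [237, 193], [256, 212], [246, 218]]
60 top corners [[241, 210], [229, 211], [243, 226], [232, 228]]
scene [222 178]
....................................w...........
....................................w...........
....................................ww..........
............................ww.......w..........
............................ww.......ww.........
.............................ww......ww.........
..............................www.....w.........
.............................wwwwwwwwww.........
.............................w
[... 3595 characters left out ...]
..............
.....................R........R.................
.....................RR......RR.................
.....................RRRRRRRRRR.................
......................RRR.......................
................................................
................................................
................................................
................................................
................................................
................................................
................................................
................................................
................................................
................................................
```

```bash
python3 -m crank '[[[0,0,0],[0,0,0],0.4],[[0,0,0],[0,0,0],0.4],[[0,0,0],[0,0,0],0.4]]' >/dev/null; python3 -c "
from cell import ctrl
print(ctrl.job_done())"
```

```text
the job is handed in; nothing more can be done
None
```

I handed the job in with the board leaning back about 30° (measured 1.06 rad), the knob turned to its stop and the tag hanging at rest on the peg; `job_done()` gave no verdict, and I kept clear of the four bystander items but did not re-measure them.

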